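Sort the decorated ware into its cut-out carriers

TASK

Sort the four pieces of pink ware on the decorating bench into the carriers cut for them: the blue-banded cup into the blue round carrier, the plain cup into the white round carrier, the lidded box into the rectangular carrier and the brush rest into the long narrow one. Set each piece down gently (it is ceramic, do not drop it) so that it stands upright on the floor of its recess, and leave the vase and the brush jar where they stand.

Things in the scene. Friction and masses are not known exactly. Their poses are not given: they have to be found in the camera images.
- cup_banded: Pink ceramic cup with dark blue rings around rim and wall and a blue disc on the inside bottom; no handle, open top. Almost straight-sided: outer diameter 60 mm at the foot, 64 mm from 6 mm up, 66 mm at the rim (the painted rings stand up to 2 mm proud in looks only); 66 mm high, wall 4 mm. About 170 g, loose. Origin at the centre of its underside, z up along its axis.
- cup_plain: Plain pink ceramic cup without any blue; same form, size and weight as the banded cup (60 mm foot, 64 to 66 mm wall, 66 mm high, open top). Loose. Origin at the centre of its underside, z up. The pieces and carriers stand mixed in two loose rows along y, rows about 160 mm apart, neighbours in a row about 200 mm, so there is most room for fingers along y.
- lidded_box: Pink rectangular ceramic box with two small blue flowers on its lid and a dark rose knob in the middle; the lid is fast. 84 mm long (its x), 46 mm wide (its y), 42 mm high, knob 16 mm across up to 54 mm high. About 220 g, loose. Origin at the centre of its underside, z up.
- brush_rest: Long narrow pink ceramic brush rest with five ridges and blue grooves between them: 110 mm long (its x), 30 mm wide (its y), 26 mm high in the grooves, 34 mm on the ridges (one ridge is at mid-length). About 160 g, loose. Origin at the centre of its underside, z up.
- carrier_blue: Blue square carrier, 104 x 104 mm, with a round recess 76 mm in diameter at its centre; for the blue-banded cup. Fixed slab, 14 mm thick, origin at the centre of its underside, z up. The recess in its top has a darker floor and is 9 mm deep (floor 5 mm above the bench).
- carrier_white: White square carrier, 104 x 104 mm, with a round recess 76 mm in diameter at its centre; for the plain cup. Fixed slab, 14 mm thick, origin at the centre of its underside, z up. The recess in its top has a darker floor and is 9 mm deep (floor 5 mm above the bench).
- carrier_box: Grey carrier, 124 mm (its x) x 86 mm (its y), with a rectangular recess of 96 mm (x) x 58 mm (y) at its centre; for the lidded box. Fixed slab, 14 mm thick, origin at the centre of its underside, z up. The recess in its top has a darker floor and is 9 mm deep (floor 5 mm above the bench).
- carrier_rest: Grey long carrier, 150 mm (its x) x 72 mm (its y), with a narrow recess of 122 mm (x) x 44 mm (y) at its centre; for the brush rest. Fixed slab, 14 mm thick, origin at the centre of its underside, z up. The recess in its top has a darker floor and is 9 mm deep (floor 5 mm above the bench).
- vase: Bystander: pink vase with blue rings, 125 mm high, up to 74 mm in diameter, standing loose beyond the work. Origin at the centre of its underside. Leave it standing where it is.
- brush_jar: Bystander: white ceramic jar of 68 mm diameter and 85 mm height with brushes standing up to 156 mm, loose, beyond the work. Origin at the centre of its underside. Leave it standing where it is.
There are look-alikes about, which are no part of the job. What is shaped like the cup_plain but turquoise is not meant.

How it is judged (in metres and radians):
At the end, for the whole second after the job is handed in: Each piece stands upright (within 0.1 rad) at rest on the floor of the recess of its own carrier (centre within 12 mm of the carrier's centre, underside 2 to 8.5 mm above the carrier's underside; box and rest along the recess, within 0.25 rad, either way round), released; vase and brush jar upright (horizontal distance between cup_banded and carrier_blue below 0.012 m and z of cup_banded in the frame of carrier_blue between 0.002 and 0.0085 m and angle between each of cup_banded, cup_plain, lidded_box, brush_rest's own z axis and vertical below 0.1 rad and linear speed of each of cup_banded, cup_plain, lidded_box, brush_rest below 0.02 m/s and angular speed of each of cup_banded, cup_plain, lidded_box, brush_rest below 0.2 rad/s and horizontal distance between cup_plain and carrier_white below 0.012 m and z of cup_plain in the frame of carrier_white between 0.002 and 0.0085 m and horizontal distance between lidded_box and carrier_box below 0.012 m and z of lidded_box in the frame of carrier_box between 0.002 and 0.0085 m and angle between the x axis of lidded_box and the x axis of carrier_box, either way round below 0.25 rad and horizontal distance between brush_rest and carrier_rest below 0.012 m and z of brush_rest in the frame of carrier_rest between 0.002 and 0.0085 m and angle between the x axis of brush_rest and the x axis of carrier_rest, either way round below 0.25 rad and angle between each of vase, brush_jar's own z axis and vertical below 0.15 rad); the robot touches nothing.
It fails at once if the vase or the brush jar is pushed more than 25 mm (distance of any of vase, brush_jar from where it was at the start of the episode above 0.025 m).
It fails at once if a piece is dropped (falls free of the gripper faster than 0.7 m/s, about 25 mm) ((contact force between cup_banded and the fingers below 0.05 N and linear speed of cup_banded above 0.7 m/s) or (contact force between cup_plain and the fingers below 0.05 N and linear speed of cup_plain above 0.7 m/s) or (contact force between lidded_box and the fingers below 0.05 N and linear speed of lidded_box above 0.7 m/s) or (contact force between brush_rest and the fingers below 0.05 N and linear speed of brush_rest above 0.7 m/s)).
It also fails if it takes over 109 s, if anything falls off the work surface, if the arm or the gripper's body presses on something with over 40 N, if the wrist force passes 120 N, or if a joint passes its speed limit or range.

ROBOT

A 6-joint arm with a two-finger parallel gripper is mounted at the origin on the work surface. World frame = base frame: x ahead of the robot, y to its left, z up, the work surface at z = 0. Lengths are in m, angles in degrees, forces in N, time in s.
With the tool pointing down it reaches from about 0.25 to 0.725 m from the base axis. Payload 9.7 kg.
Tool frame: the origin (TCP) lies at the very end of the fingers, on their centre line; the grasp point (between the pads) lies 19 mm behind it; y points along the fingers, x is the direction in which the jaws open and shut, and the axes are right-handed (so a half turn about y gives the same grasp; the last joint's range is limited). The gripper opens to 85 mm and grips with 20 to 120 N. Pads are 22 mm wide; open, the fingers measure 114 mm over their backs; the gripper's body (76 mm by 85 mm) begins 54 mm behind the grasp point. The pads swing forward as they close: fully open they stand 13 mm farther back than shut.
Start: joints at [75, 4.979, 10.078, 95.1, 0, 90], TCP at [0.142, 0.531, 0.231] pointing down, gripper open.
Joint ranges: [-179.16, 179.16], [-48.56, 103.87], [-65.8, 70.77], [-126.05, 130.52], [-82.76, 87.17], [-180, 180]. Speed limits (degrees/s): [127.2, 127.2, 147.25, 180, 180, 180].

INTERFACE

Orientations are given as [roll, pitch, yaw] about the fixed x, y, z axes, in that order (R = Rz(yaw) Ry(pitch) Rx(roll)).
In Python, from workcell import bot gives the robot as it stands.
- The arm moves only by the shell command python3 -m jog 'ROWS' [FORCE]. ROWS is JSON, a list of rows, each a list of 7 numbers: the closure, from 0 (fully open) to 1 (shut), then the shift along the world's x, y, z in units of 25 mm (1.0 is 25 mm), then the turn, a rotation vector about the world's x, y, z in units of 5 degrees (1.0 is 5 degrees). A call has 1 to 5 rows; each row is the pose to reach, as a shift and turn from the pose commanded when the call began; what a row does not reach only later rows make up. A row lasts 1/10 s, in which the tool goes at most 50 mm and 8.59 degrees, less where a joint would pass 70% of its speed; a pose out of reach is approached as far as the arm can. A call with a gripper value outside its range is refused whole. The fingers move at their own pace and stop on an object; FORCE is the grip in N (left out, the last holds). Time passes only in rows, so rows that repeat a pose let the fingers close. It gives the time, the measured TCP pose, the force and the opening at its end, in the units of the state.
- bot.get_obs(): the state, without advancing time (a new reading comes with each control period).
- bot.camera(name): name is "scene" or "side" or "wrist"; returns (picture, depth): 384x512x3 uint8, red, green, blue; 384x512 float32, m along the optical axis (not along the pixel's ray), 0 where there is no reading.
- bot.camera_model(name): a dict with "fx", "fy", "cx", "cy" (pixels), "rvec" (rotation vector, rad) and "tvec" (3), from world to camera coordinates, as OpenCV has them; the wrist camera has in their place "tool_from_camera" (4x4, takes a point from camera to tool coordinates, whose origin is the TCP and whose axes are the tool frame's). Camera axes: x right, y down, z forward; pixel columns grow to the right and rows downward; lengths in m; the calibration is good to about 2 mm. A picture is of the moment at which its call begins: read the wrist's pose just before it. camera_model takes no time and is no camera call.
- bot.job_done(): hands the job in, once; it reports no verdict.
Trained networks look in the newest picture that a camera, given by its name, has taken for a name from the list of things; names that differ only in an ending like _2 or _b are one class to them, and where a whole thing is asked for, a point or a joint stands for the part that bears it (a point fixed in the world has none). Each returns a list of dicts, best first, with "conf" (0 to 1); they miss things now and then, are a little off and sometimes report something else, mostly with a low value. They report only what shows in the picture. A call takes as long as a camera call. They do not tell look-alikes from the thing itself.
- bot.regions_of(camera, label): "pixels" (384x512 bool, what is visible of it) and "point" ([row, column] in pixels, amid what is visible of it).
The state is a dict: "time": time; "q": joint angles; "qd": joint speeds; "joint_efforts": joint torques, N m; "ee_pos": TCP position; "tcp_rot": TCP orientation; "wrist_force": force on the tool from outside, world axes, zero at the start; "torque": the same for the moment, N m; "opening": finger opening in m.
Only numpy, scipy, OpenCV 4.12 (cv2) and the standard library are available. Lean on these libraries where they do the work, as an engineer would, in place of code of your own. Each camera call takes 0.05 s, during which the arm holds its last target. There are 200 camera calls.

## Working session

There is one attempt and no reset: what is moved stays moved. The work goes in short steps, Python scripts to look and compute and a shell command to move; the robot and the scene stay as the last step left them, time stands still between calls to the robot, and variables do not carry over. Pictures are saved under pics/ and viewed, about 12 in all and at most 16, crops included, and the job is handed in when it is done.

```bash
mkdir -p pics; ls; cat > h.py <<'E'
import numpy as np,cv2
from workcell import bot
from scipy.spatial.transform import Rotation as R
def world(cam,d,obs=None):
    m=bot.camera_model(cam);v,u=np.mgrid[:384,:512]
    p=np.stack([(u-m['cx'])/m['fx']*d,(v-m['cy'])/m['fy']*d,d],-1)
    if 'rvec' in m:
        Rm=cv2.Rodrigues(np.array(m['rvec'],float))[0];return (p-np.array(m['tvec']).ravel())@Rm
    T=np.array(m['tool_from_camera']);p=p@T[:3,:3].T+T[:3,3]
    Rt=R.from_euler('xyz',obs['tcp_rot'],degrees=True).as_matrix()
    return p@Rt.T+np.array(obs['ee_pos'])
def snap(cam):
    o=bot.get_obs();im,d=bot.camera(cam);return im,d,world(cam,d,o)
def save(n,im,s=1):
    cv2.imwrite('pics/'+n,cv2.resize(im[...,::-1],None,fx=s,fy=s,interpolation=cv2.INTER_CUBIC))
E
python3 - <<'E'
from h import *
print(bot.get_obs())
for c in('scene','side'):
    im,d,w=snap(c);save(c+'0.png',im,1.5)
    print(c)
    for l in['cup_banded','cup_plain','lidded_box','brush_rest','carrier_blue','carrier_white','carrier_box','carrier_rest','vase','brush_jar']:
        for r in bot.regions_of(c,l)[:4]:
            m=r['pixels']&(d>0);p=w[m]
            if len(p)==0: continue
            print(l,round(r['conf'],2),np.round(r['point']),m.sum(),'med',np.round(np.median(p,0),3),'lo',np.round(np.percentile(p,2,0),3),'hi',np.round(np.percentile(p,98,0),3))
E
```

```text
pics
{'time': 0.0, 'q': array([7.50015095e+01, 5.01231852e+00, 1.00352439e+01, 9.51003262e+01,
       1.07094968e-03, 9.00002235e+01]), 'qd': array([-0.0001478 , -0.00483646,  0.06044404, -0.0289568 , -0.02019565,
       -0.05208049]), 'joint_efforts': array([-1.00628830e-05, -5.20389104e+01,  4.64800751e+01,  1.63810397e-02,
       -2.39197522e-05, -1.34455732e-06]), 'ee_pos': array([0.1422721 , 0.53104326, 0.23057846]), 'tcp_rot': array([-8.99989294e+01,  7.74007541e-02,  7.50012861e+01]), 'wrist_force': array([-0.59783733,  0.5991042 , -1.00762212]), 'torque': array([0.03555362, 0.03595512, 0.01985472]), 'opening': 0.08551311063559193}
scene
cup_banded 0.88 [182. 281.] 588 med [0.611 0.075 0.047] lo [0.582 0.052 0.011] hi [0.642 0.116 0.071]
cup_banded 0.4 [242. 151.] 776 med [ 0.448 -0.303  0.043] lo [ 0.418 -0.335  0.006] hi [ 0.48  -0.274  0.069]
cup_plain 0.76 [221. 126.] 745 med [ 0.345 -0.283  0.043] lo [ 0.311 -0.314  0.004] hi [ 0.375 -0.252  0.069]
cup_plain 0.75 [244. 150.] 818 med [ 0.448 -0.303  0.042] lo [ 0.415 -0.335  0.002] hi [ 0.48  -0.273  0.069]
lidded_box 0.88
[... 1319 characters left out ...]
.621 -0.097  0.013] lo [ 0.567 -0.148  0.003] hi [ 0.672 -0.045  0.018]
carrier_white 0.6 [191. 294.] 923 med [ 0.464 -0.105  0.013] lo [ 0.413 -0.157  0.003] hi [ 0.518 -0.049  0.018]
carrier_box 0.77 [305. 215.] 2101 med [0.608 0.326 0.009] lo [0.563 0.26  0.002] hi [0.651 0.384 0.017]
carrier_rest 0.86 [247. 297.] 1330 med [0.447 0.115 0.01 ] lo [0.408 0.038 0.004] hi [0.484 0.184 0.018]
vase 0.72 [165. 184.] 851 med [ 0.773 -0.089  0.068] lo [ 0.744 -0.126  0.005] hi [ 0.812 -0.072  0.128]
brush_jar 0.7 [235. 154.] 1347 med [0.768 0.195 0.065] lo [0.743 0.144 0.007] hi [0.806 0.212 0.154]
brush_jar 0.38 [223. 229.] 858 med [0.609 0.101 0.045] lo [0.578 0.051 0.003] hi [0.641 0.116 0.069]
```

View pics/scene0.png

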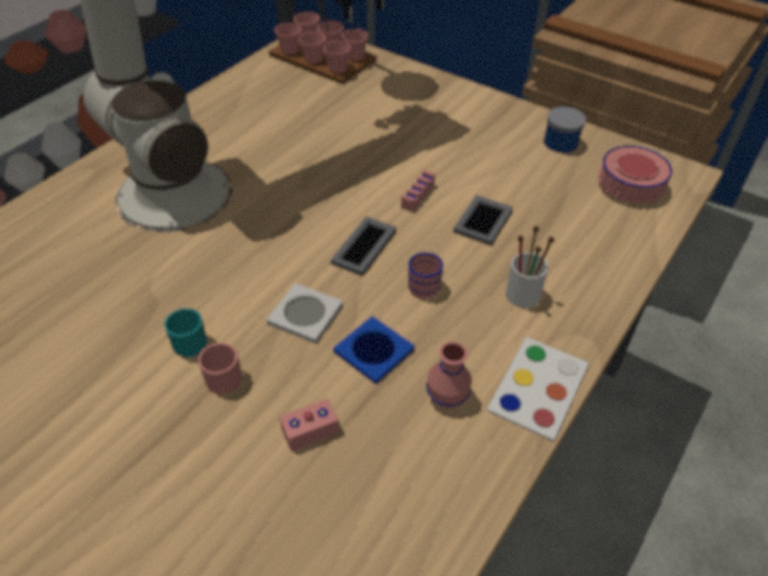

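```bash
python3 - <<'E'
from h import *
A,_,wa=snap('scene')
save('crop.png',A[200:300,100:250],5)
L=['cup_banded','cup_plain','lidded_box','brush_rest','carrier_blue','carrier_white','carrier_box','carrier_rest']
zb={'cup_banded':.055,'cup_plain':.055,'lidded_box':.035,'brush_rest':.022}
for c in('scene','side'):
    im,d,w=snap(c)
    for l in L:
        for r in bot.regions_of(c,l)[:2]:
            if r['conf']<.5: continue
            m=r['pixels']&(d>0);p=w[m]; 
            ztop={'cup':(.062,.075),'lid':(.036,.048),'bru':(.020,.04),'car':(.0105,.022)}[l[:3]]
            s=p[(p[:,2]>ztop[0])&(p[:,2]<ztop[1])]
            s=s[np.linalg.norm(s[:,:2]-np.median(s[:,:2],0),axis=1)<.1]
            rc=cv2.minAreaRect((s[:,:2]*1000).astype(np.float32)); cc=cv2.minEnclosingCircle((s[:,:2]*1000).astype(np.float32))
            print(c,l,round(r['conf'],2),len(s),np.round(np.concatenate([rc[0],rc[1],[rc[2]]]),1),'circ',np.round([*cc[0],cc[1]],1),np.round(im[m].mean(0)))
E
```

```text
scene cup_banded 0.79 128 [611.2  83.1  64.8  63.4  82.4] circ [611.2  84.   34.1] [79. 56. 64.]
scene cup_plain 0.9 154 [ 447.3 -304.1   65.9   63.9    5.2] circ [ 447.1 -303.5   34.4] [97. 65. 61.]
scene cup_plain 0.87 146 [ 362.6 -281.1  104.3   64.9    3.2] circ [ 362.7 -289.6   57. ] [31. 69. 65.]
scene lidded_box 0.62 567 [ 633.9 -295.9   83.4   48.4   60.8] circ [ 633.9 -296.3   45.8] [133.  90.  88.]
scene brush_rest 0.56 237 [449.5 309.7  31.2 110.    5.9] circ [449.5 309.8  56.2] [112.  77.  79.]
scene carrier_blue 0.87 796 [621.3 -99.5 107.8 106.7  84.3] circ [ 621.3 -100.    71.6] [29. 48. 95.]
scene carrier_white 0.82 687 [ 466.6 -104.1  106.8  107.3   10.2] circ [ 467.1 -105.7   71.5] [137. 133. 126.]
scene carrier_box 0.57 409 [608.7 319.9  86.7 128.4   7.6] circ [609.3 320.7  73.5] [55. 54. 53.]
scene carrier_rest 0.75 429 [607.3 323.2  87.9 134.3   6.3] circ [609.3 320.7  73.5] [59. 57. 55.]
scene carrier_rest 0.63 515 [447.5 108.5  74.5 157.2   7. ] circ [449.  110.   83.7] [61. 59. 57.]
side cup_banded 0.92 155 [608.4  84.   61.9  65.9  11.7] circ [610.3  84.   34.4] [96. 66. 70.]
side cup_plain 0.86 92 [ 340.4 -281.5   63.3   65.3   40.5] circ [ 339.9 -283.3   35.3] [52. 79. 71.]
side cup_plain 0.72 78 [ 444.7 -302.2   68.1   60.8   70.9] circ [ 448.8 -303.7   36.8] [110.  72.  64.]
side lidded_box 0.58 213 [ 632.1 -296.7   85.9   48.3   59.5] circ [ 631.1 -293.2   45.5] [133.  87.  80.]
side brush_rest 0.81 612 [447.5 310.4  28.7 110.6   5.7] circ [449.9 311.   55.7] [125.  84.  92.]
side carrier_blue 0.83 530 [619.7 -98.5 109.5 105.5  83.9] circ [ 618.5 -100.8   71.5] [ 49.  59. 103.]
side carrier_white 0.91 524 [ 464.4 -104.5  104.3  113.2    9.5] circ [ 465.4 -102.7   71.8] [142. 135. 126.]
side carrier_box 0.72 972 [607.7 319.9  86.4 128.9   7.1] circ [608.1 320.9  73.8] [74. 67. 61.]
side carrier_rest 0.64 665 [447.1 106.6  72.2 156.3   7.8] circ [445.6 106.6  81.1] [77. 70. 63.]
```

View pics/crop.png

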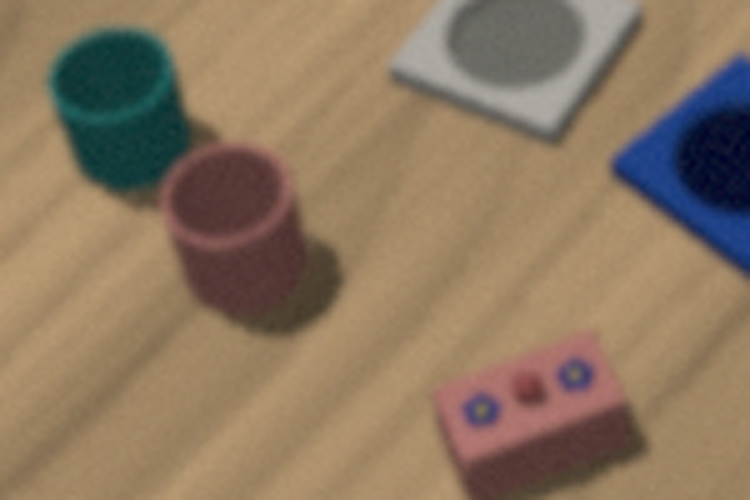

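Pixels are in the 384x512 scene picture. Two things fit the plain cup's form:
- **Pink cup, (row 243, col 151):** fits `cup_plain`. The crop shows it pink with no blue.
- **Turquoise cup, (row 221, col 126):** the look-alike, so I'll leave it.

The rack of small pink cups at the back and the pink bowl at far right also aren't meant. The banded cup is at (182, 281), the box at (281, 207) and the rest at (124, 279).

I'll start with the brush rest.

```bash
cat > go.py <<'E'
# go.py x y z(mm) yaw : prints shift units and z-turn units from current pose
import sys
from h import *
x,y,z,yaw=map(float,sys.argv[1:5]);o=bot.get_obs()
t=R.from_euler('xyz',[-90,0,yaw],degrees=True);c=R.from_euler('xyz',o['tcp_rot'],degrees=True)
print('t',o['time'],'pos',np.round(o['ee_pos']*1000,1),'rot',np.round(o['tcp_rot'],1),'open',round(o['opening']*1000,1),'F',np.round(o['wrist_force'],1),'| shift',np.round((np.array([x,y,z])/1000-o['ee_pos'])/.025,2),'turn',np.round(np.degrees((t*c.inv()).as_rotvec())/5,2))
E
python3 -m jog '[[0,12.28,-8.84,-5.2,0,0,-13.82],[0,12.28,-8.84,-5.2,0,0,-13.82],[0,12.28,-8.84,-5.2,0,0,-13.82],[0,12.28,-8.84,-5.2,0,0,-13.82],[0,12.28,-8.84,-5.2,0,0,-13.82]]' 40
python3 go.py 449 310 90 5.9
```

```text
time: 2.55
ee_pos: [0.3355, 0.3918, 0.1496]
tcp_rot: [-90.0, -0.0, 31.7]
wrist_force: [-0.7, 1.3, -0.8]
opening: 0.0852
t 2.55 pos [335.5 391.8 149.6] rot [-90.   -0.   31.7] open 85.2 F [-0.7  1.3 -0.8] | shift [ 4.54 -3.27 -2.38] turn [-0.    0.01 -5.16]
```

```bash

python3 -m jog '[[0,4.54,-3.27,-2.38,0,0,-5.16],[0,4.54,-3.27,-2.38,0,0,-5.16],[0,4.54,-3.27,-2.38,0,0,-5.16],[0,4.54,-3.27,-2.38,0,0,-5.16],[0,4.54,-3.27,-2.38,0,0,-5.16]]'
python3 - <<'E'
from h import *
im,d,w=snap('wrist');save('w1.png',im)
E
python3 go.py 449 310 9 5.9
```

```text
time: 3.05
ee_pos: [0.4481, 0.3104, 0.0899]
tcp_rot: [-90.0, 0.1, 6.1]
wrist_force: [-0.5, 0.6, 0.6]
opening: 0.0854
t 3.1 pos [447.7 311.3  90.6] rot [-90.    0.    6.3] open 85.4 F [-0.2 -0.8 -0.1] | shift [ 0.05 -0.05 -3.27] turn [-0.   -0.   -0.07]
```

View pics/w1.png

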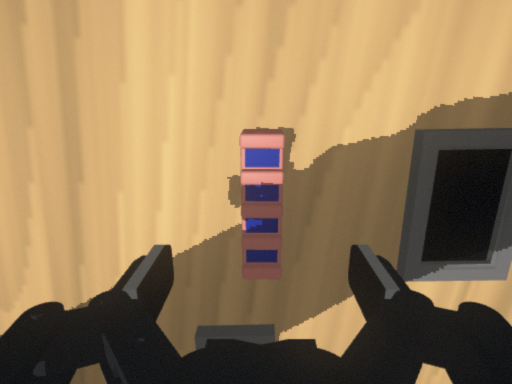

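The wrist picture shows the rest at (row 205, col 262), midway between the fingers (cols 172 and 350) and square to them. I'll descend and grip.

```bash

python3 -m jog '[[0,0,0,-1.6,0,0,0],[0,0,0,-2.6,0,0,0],[0,0,0,-3.24,0,0,0],[0,0,0,-3.24,0,0,0],[1,0,0,-3.24,0,0,0]]' 40
python3 -m jog '[[1,0,0,0,0,0,0],[1,0,0,0,0,0,0],[1,0,0,0,0,0,0],[1,0,0,0,0,0,0],[1,0,0,0,0,0,0]]'
python3 -m jog '[[1,0,0,0,0,0,0],[1,0,0,0,0,0,0],[1,0,0,0.4,0,0,0],[1,0,0,1,0,0,0],[1,0,0,2,0,0,0]]'
python3 - <<'E'
from h import *
im,d,w=snap('side');save('s1.png',im[200:384,180:430],3)
E
python3 go.py 447.3 107.5 59 7.4
```

```text
time: 3.6
ee_pos: [0.4473, 0.3125, 0.0107]
tcp_rot: [-90.0, -0.0, 6.4]
wrist_force: [0.2, 0.9, -0.0]
opening: 0.0733
time: 4.1
ee_pos: [0.4483, 0.3118, 0.0107]
tcp_rot: [-89.9, -0.1, 6.2]
wrist_force: [-0.3, 0.8, 6.1]
opening: 0.0294
time: 4.6
ee_pos: [0.447, 0.3108, 0.0597]
tcp_rot: [-90.1, 0.1, 6.2]
wrist_force: [0.0, -0.2, -2.1]
opening: 0.0295
t 4.65 pos [448.9 312.1  65.1] rot [-89.9  -0.2   6.2] open 29.1 F [0.6 0.4 1.7] | shift [-0.06 -8.18 -0.24] turn [-0.03  0.04  0.24]
```

View pics/s1.png

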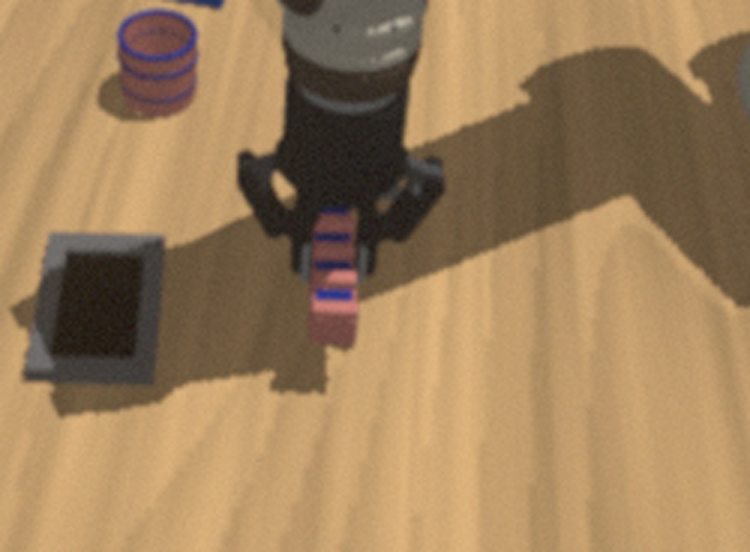

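The side view shows the rest held level at mid-length, with the opening at 29 mm. I'll carry it to its carrier.

```bash

python3 -m jog '[[1,0,-1.7,0,0,0,0.3],[1,-0.05,-3.5,0,0,0,0.3],[1,-0.05,-5.3,0,0,0,0.3],[1,-0.05,-7,0,0,0,0.3],[1,-0.05,-8.12,0,0,0,0.3]]'
python3 -m jog '[[1,0,0,0,0,0,0],[1,0,0,0,0,0,0]]'
cat > chk.py <<'E'
# chk.py piece carrier name r0 r1 c0 c1 cam : pose of held piece & carrier
import sys
from h import *
p_,c_,n,r0,r1,c0,c1,cam=sys.argv[1:9]
im,d,w=snap(cam);save(n,im[int(r0):int(r1),int(c0):int(c1)],3)
E
python3 chk.py a b s2.png 170 340 180 430 side
python3 go.py 447.3 108.5 15 7.4
```

```text
time: 5.15
ee_pos: [0.4464, 0.1061, 0.0606]
tcp_rot: [-90.0, -0.1, 7.7]
wrist_force: [0.5, 0.1, -1.3]
opening: 0.0291
time: 5.35
ee_pos: [0.4469, 0.1081, 0.0604]
tcp_rot: [-90.0, -0.1, 7.6]
wrist_force: [-0.7, 0.7, -1.9]
opening: 0.0291
t 5.4 pos [446.8 108.7  60.2] rot [-90.   -0.1   7.7] open 29.4 F [-0.   0.4 -1.7] | shift [ 0.02 -0.01 -1.81] turn [-0.01  0.01 -0.06]
```

View pics/s2.png

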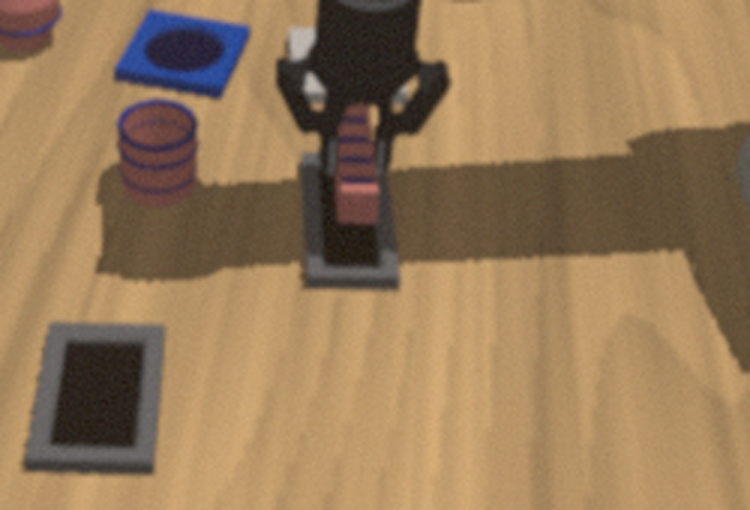

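The rest sits above its recess and in line with it. I'll lower it.

```bash

python3 -m jog '[[1,0,0,-0.8,0,0,0],[1,0,0,-1.3,0,0,0],[1,0,0,-1.6,0,0,0],[1,0,0,-1.75,0,0,0],[1,0,0,-1.78,0,0,0]]'
python3 -m jog '[[1,0,0,0,0,0,0],[0.6,0,0,0,0,0,0],[0.6,0,0,0,0,0,0],[0.4,0,0,0,0,0,0],[0.2,0,0,0,0,0,0]]'
python3 -m jog '[[0.2,0,0,0,0,0,0],[0.1,0,0,0.4,0,0,0],[0,0,0,1.5,0,0,0],[0,0,0,3,0,0,0],[0,0,0,4,0,0,0]]'
python3 -m jog '[[0,3,-0.5,0,0,0,0],[0,5,-1,0,0,0,0],[0,6,-1,0,0,0,0],[0,6,-1,0,0,0,0],[0,6,-1,0,0,0,0]]'
python3 - <<'E'
from h import *
for c in('scene','side'):
    im,d,w=snap(c); save(c+'3.png',im[100:300,150:400],3)
    for l in('brush_rest','cup_banded'):
        r=bot.regions_of(c,l)[0];m=r['pixels']&(d>0);s=w[m];z=(.028,.05) if l[0]=='b' else (.062,.075)
        s=s[(s[:,2]>z[0])&(s[:,2]<z[1])]
        print(c,l,r['conf'],cv2.minAreaRect((s[:,:2]*1000).astype(np.float32)),np.percentile(s[:,2],95))
E
python3 go.py 610.5 84 100 7.4
```

```text
time: 5.9
ee_pos: [0.4462, 0.1088, 0.0156]
tcp_rot: [-90.0, 0.0, 7.8]
wrist_force: [-6.6, -0.6, 10.5]
opening: 0.0292
time: 6.4
ee_pos: [0.4466, 0.1084, 0.0151]
tcp_rot: [-90.0, -0.0, 7.7]
wrist_force: [0.6, -0.2, 0.7]
opening: 0.0619
time: 6.9
ee_pos: [0.4469, 0.1085, 0.1181]
tcp_rot: [-90.0, -0.1, 7.7]
wrist_force: [0.2, -0.1, -0.2]
opening: 0.0853
time: 7.4
ee_pos: [0.5969, 0.083, 0.1141]
tcp_rot: [-90.0, 0.1, 7.7]
wrist_force: [0.0, 0.7, -0.0]
opening: 0.0846
scene brush_rest 0.73 ((447.5472106933594, 106.32255554199219), (33.341068267822266, 109.74205780029297), 7.922619819641113) 0.04324153648680584
scene cup_banded 0.94 ((610.241943359375, 84.43698120117188), (65.04318237304688, 68.63726806640625), 33.567195892333984) 0.0717852659301912
side brush_rest 0.81 ((445.4330139160156, 107.22210693359375), (29.871774673461914, 112.41475677490234), 6.351021766662598) 0.041569968754802775
side cup_banded 0.76 ((609.8724365234375, 83.69266510009766), (64.17089080810547, 66.3433837890625), 9.535259246826172) 0.06978724046356401
t 7.7 pos [595.9  83.7 116.3] rot [-90.   -0.1   7.8] open 85.2 F [-0.4 -1.5 -0.3] | shift [ 0.58  0.01 -0.65] turn [-0.    0.02 -0.07]
```

View pics/side3.png

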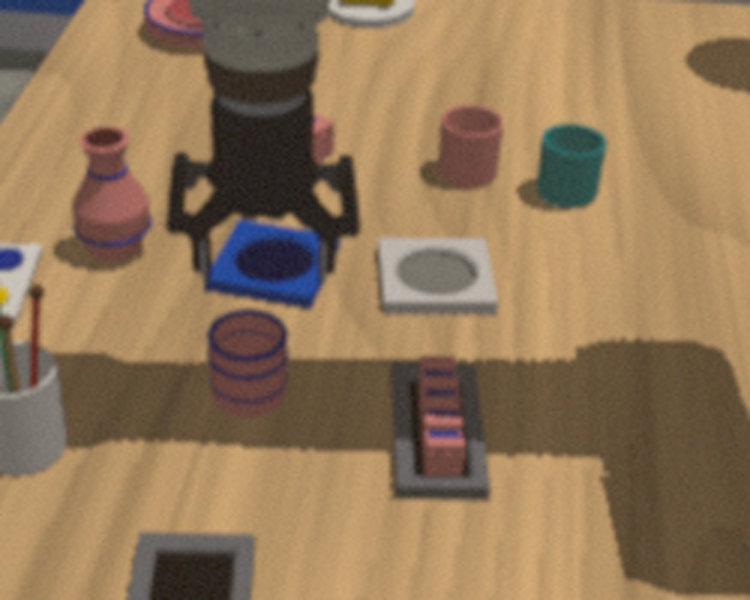

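The rest is seated: centre within about 2 mm, aligned, ridge top at 41 mm against 39 nominal. Next is the banded cup.

```bash

python3 -m jog '[[0,0.4,0,0,0,0,0],[0,0.57,0.02,-0.5,0,0,0],[0,0.57,0.02,-0.5,0,0,0],[0,0.57,0.02,-0.5,0,0,0]]'
python3 go.py 610.3 84 18 7.4
python3 -m jog '[[0,0,0,-1.5,0,0,0],[0,0,0,-2.8,0,0,0],[0,0,0,-3.4,0,0,0],[0,0,0,-3.4,0,0,0],[1,0,0,-3.4,0,0,0]]' 40
python3 -m jog '[[1,0,0,0,0,0,0],[1,0,0,0,0,0,0],[1,0,0,0,0,0,0],[1,0,0,0,0,0,0],[1,0,0,0,0,0,0]]'
python3 go.py 610.3 84 18 7.4
python3 -m jog '[[1,0,0,0.3,0,0,0],[1,0,0,1,0,0,0],[1,0,0,2,0,0,0],[1,0,0,2,0,0,0],[1,0,0,2,0,0,0]]'
python3 go.py 620.5 -99 70 7.4
python3 chk.py a b s4.png 170 300 150 350 side
```

```text
time: 8.1
ee_pos: [0.6103, 0.0838, 0.1015]
tcp_rot: [-90.0, 0.1, 7.7]
wrist_force: [0.2, 0.3, -0.3]
opening: 0.0853
t 8.1 pos [610.3  83.8 101.5] rot [-90.    0.1   7.7] open 85.3 F [ 0.2  0.3 -0.3] | shift [-0.    0.01 -3.34] turn [ 0.   -0.02 -0.07]
time: 8.6
ee_pos: [0.6112, 0.0839, 0.0187]
tcp_rot: [-90.0, -0.1, 7.7]
wrist_force: [-0.1, 0.2, 0.4]
opening: 0.0733
time: 9.1
ee_pos: [0.6118, 0.084, 0.0198]
tcp_rot: [-90.0, -0.2, 7.7]
wrist_force: [-2.8, 0.2, 6.9]
opening: 0.0638
t 9.1 pos [611.8  84.   19.8] rot [-90.   -0.2   7.7] open 63.8 F [-2.8  0.2  6.9] | shift [-0.06 -0.   -0.07] turn [-0.01  0.04 -0.07]
time: 9.6
ee_pos: [0.6111, 0.0839, 0.068]
tcp_rot: [-90.0, -0.1, 7.7]
wrist_force: [0.4, -0.7, -3.0]
opening: 0.0635
t 9.6 pos [611.1  83.9  68. ] rot [-90.   -0.1   7.7] open 63.5 F [ 0.4 -0.7 -3. ] | shift [ 0.37 -7.32  0.08] turn [-0.    0.01 -0.07]
```

View pics/s4.png

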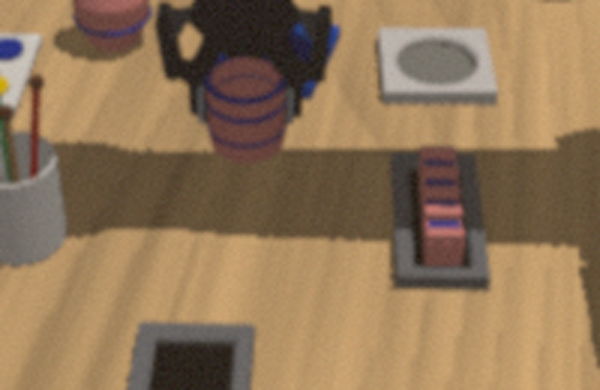

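The cup hangs upright at the lift. I'll carry it over the blue carrier and check before lowering.

```bash

python3 -m jog '[[1,0.1,-1.7,0,0,0,0],[1,0.2,-3.5,0,0,0,0],[1,0.37,-5.3,0,0,0,0],[1,0.37,-6.8,0,0,0,0],[1,0.37,-7.32,0,0,0,0]]'
python3 -m jog '[[1,0,0,-0.3,0,0,0],[1,0,0,-0.8,0,0,0],[1,0,0,-0.8,0,0,0]]'
python3 go.py 620.5 -99 24 7.4
python3 - <<'E'
from h import *
for c in('scene','side'):
    im,d,w=snap(c)
    for l,z in(('cup_banded',(.088,.11)),('carrier_blue',(.011,.02))):
        r=bot.regions_of(c,l)
        if not r: print(c,l,None);continue
        s=w[r[0]['pixels']&(d>0)];s=s[(s[:,2]>z[0])&(s[:,2]<z[1])]
        if len(s)>5: print(c,l,r[0]['conf'],len(s),cv2.minAreaRect((s[:,:2]*1000).astype(np.float32)))
save('s5.png',im[150:260,150:350],3)
E
```

```text
time: 10.15
ee_pos: [0.619, -0.1024, 0.0659]
tcp_rot: [-90.0, 0.1, 7.6]
wrist_force: [-0.0, -0.1, -3.0]
opening: 0.0634
time: 10.45
ee_pos: [0.6185, -0.0976, 0.0444]
tcp_rot: [-89.9, 0.2, 7.8]
wrist_force: [0.1, 0.1, -2.2]
opening: 0.0636
t 10.45 pos [618.5 -97.6  44.4] rot [-89.9   0.2   7.8] open 63.6 F [ 0.1  0.1 -2.2] | shift [ 0.08 -0.06 -0.82] turn [-0.01 -0.05 -0.08]
scene cup_banded 0.75 80 ((615.6607055664062, -110.94241333007812), (37.839210510253906, 66.01066589355469), 76.65898132324219)
scene carrier_blue 0.82 517 ((621.5955810546875, -100.02931213378906), (105.15583038330078, 104.90526580810547), 82.41130828857422)
side cup_banded 0.97 155 ((618.323486328125, -97.04144287109375), (66.3071060180664, 65.7781982421875), 57.13982009887695)
side carrier_blue 0.69 390 ((620.2203979492188, -101.43346405029297), (113.24690246582031, 105.29320526123047), 82.662109375)
```

View pics/s5.png

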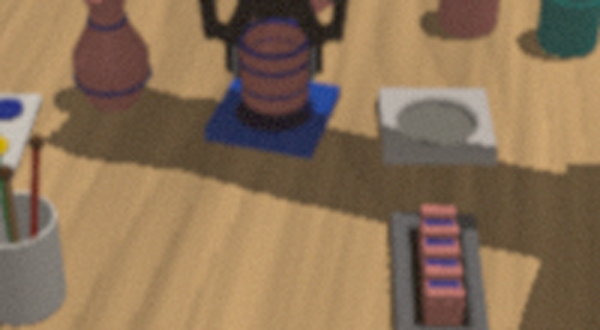

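```bash

python3 -m jog '[[1,0.08,-0.1,0,0,0,0],[1,0.08,-0.1,-0.4,0,0,0],[1,0.08,-0.1,-0.75,0,0,0],[1,0.08,-0.1,-0.93,0,0,0],[1,0.08,-0.1,-0.98,0,0,0]]'
python3 -m jog '[[1,0,0,0,0,0,0],[0.25,0,0,0,0,0,0],[0.2,0,0,0,0,0,0],[0.1,0,0,0,0,0,0],[0,0,0,0,0,0,0]]'
python3 -m jog '[[0,0,0,0,0,0,0],[0,0,0,0.5,0,0,0],[0,0,0,1.5,0,0,0],[0,0,0,3,0,0,0],[0,0,0,4,0,0,0]]'
python3 go.py 447.2 -303.5 125 -45
```

```text
time: 11.25
ee_pos: [0.6213, -0.1016, 0.0245]
tcp_rot: [-90.0, 0.0, 7.7]
wrist_force: [-12.8, 2.0, 24.2]
opening: 0.0638
time: 11.75
ee_pos: [0.6218, -0.1016, 0.0225]
tcp_rot: [-90.0, 0.0, 7.7]
wrist_force: [-0.3, 0.3, 0.0]
opening: 0.0851
time: 12.25
ee_pos: [0.6224, -0.1017, 0.1265]
tcp_rot: [-90.0, -0.1, 7.7]
wrist_force: [-0.1, 0.7, 0.1]
opening: 0.0856
t 12.25 pos [ 622.4 -101.7  126.5] rot [-90.   -0.1   7.7] open 85.6 F [-0.1  0.7  0.1] | shift [-7.01 -8.07 -0.06] turn [  0.02   0.02 -10.55]
```

```bash

python3 -m jog '[[0,-1,-1.2,0,0,0,-1.6],[0,-2.1,-2.4,0,0,0,-3.2],[0,-3.2,-3.7,0,0,0,-4.8],[0,-4.3,-5,0,0,0,-6.4],[0,-5.4,-6.2,0,0,0,-8]]'
python3 -m jog '[[0,-0.9,-1,0,0,0,-1.5],[0,-1.61,-1.87,0,0,0,-2.55],[0,-1.61,-1.87,0,0,0,-2.55],[0,-1.61,-1.87,0,0,0,-2.55]]'
python3 - <<'E'
from h import *
im,d,w=snap('wrist');save('w6.png',im)
for c in('scene','side'):
    im,d,w=snap(c)
    for l,z in(('cup_banded',(.064,.08)),('carrier_blue',(.011,.02)),('cup_plain',(.062,.075))):
        for r in bot.regions_of(c,l)[:2]:
            s=w[r['pixels']&(d>0)];s=s[(s[:,2]>z[0])&(s[:,2]<z[1])]
            if len(s)>5: print(c,l,r['conf'],len(s),cv2.minAreaRect((s[:,:2]*1000).astype(np.float32)),np.percentile(s[:,2],95))
E
python3 go.py 447.2 -303.5 19 -45
```

```text
time: 12.75
ee_pos: [0.4859, -0.2578, 0.1241]
tcp_rot: [-90.0, -0.1, -32.6]
wrist_force: [0.7, -0.3, 0.3]
opening: 0.0855
time: 13.15
ee_pos: [0.4466, -0.3038, 0.1239]
tcp_rot: [-90.0, -0.1, -45.0]
wrist_force: [0.7, 0.4, -0.1]
opening: 0.0854
scene cup_banded 0.79 188 ((621.0042724609375, -102.41263580322266), (64.11415100097656, 65.6411361694336), 70.64056396484375) 0.07630480428645352
scene carrier_blue 0.84 541 ((621.045654296875, -99.1474609375), (106.52265167236328, 107.78433227539062), 83.26648712158203) 0.018727823880366288
scene cup_plain 0.81 102 ((356.2539367675781, -300.0711669921875), (48.81181716918945, 110.64855194091797), 56.135337829589844) 0.07038173805416166
scene cup_plain 0.78 112 ((451.9286804199219, -305.4617919921875), (63.94440841674805, 57.6748161315918), 73.16863250732422) 0.06972295490893222
side cup_banded 0.61 164 ((619.731201171875, -101.12446594238281), (61.74116134643555, 67.8476791381836), 9.000779151916504) 0.07433819819286158
side carrier_blue 0.87 362 ((618.9553833007812, -98.51481628417969), (108.14835357666016, 102.21199798583984), 83.0147933959961) 0.017576713233330463
side cup_plain 0.86 89 ((445.6329650878906, -302.832763671875), (65.56973266601562, 63.0600471496582), 41.211490631103516) 0.06973171468208512
side cup_plain 0.79 90 ((341.7034912109375, -279.7664489746094), (62.288116455078125, 68.25687408447266), 8.920342445373535) 0.0700128014919524
t 13.6 pos [ 447. -303.  123.] rot [-90.   0. -45.] open 85.2 F [-0.9 -0.8  0.5] | shift [ 0.01 -0.02 -4.16] turn [-0.   -0.   -0.01]
```

View pics/w6.png

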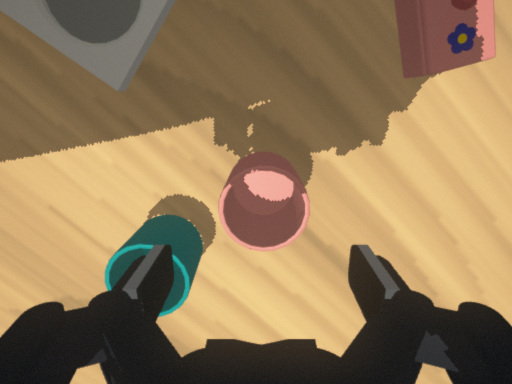

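The banded cup is seated about 2 mm off centre, its rim 5 mm higher than on the bench. In the wrist view the pink cup is at (row 205, col 263), midway between the jaws. The turquoise cup at lower left is 36 mm clear of the left finger by geometry. I'll descend and grip the pink one.

```bash

python3 -m jog '[[0,0,0,-1.6,0,0,0],[0,0,0,-3.2,0,0,0],[0,0,0,-4.15,0,0,0],[0,0,0,-4.15,0,0,0],[1,0,0,-4.15,0,0,0]]' 40
python3 -m jog '[[1,0,0,0,0,0,0],[1,0,0,0,0,0,0],[1,0,0,0,0,0,0],[1,0,0,0,0,0,0],[1,0,0,0,0,0,0]]'
python3 -m jog '[[1,0,0,0.3,0,0,0],[1,0,0,1,0,0,0],[1,0,0,2,0,0,0],[1,0,0,2,0,0,0],[1,0,0,2,0,0,0]]'
python3 go.py 465.5 -104.3 70 -45
```

```text
time: 14.1
ee_pos: [0.4469, -0.3033, 0.0199]
tcp_rot: [-90.0, 0.0, -45.0]
wrist_force: [-0.0, -0.6, -0.0]
opening: 0.0727
time: 14.6
ee_pos: [0.4478, -0.3041, 0.0213]
tcp_rot: [-90.0, -0.2, -45.0]
wrist_force: [-0.5, -0.1, 6.5]
opening: 0.0634
time: 15.1
ee_pos: [0.4469, -0.3035, 0.0696]
tcp_rot: [-90.0, -0.1, -45.0]
wrist_force: [-0.7, 0.4, -2.0]
opening: 0.0634
t 15.1 pos [ 446.9 -303.5   69.6] rot [-90.   -0.1 -45. ] open 63.4 F [-0.7  0.4 -2. ] | shift [0.74 7.97 0.02] turn [0.01 0.01 0.  ]
```

```bash

python3 -m jog '[[1,0.2,1.6,0,0,0,0],[1,0.4,3.3,0,0,0,0],[1,0.6,5,0,0,0,0],[1,0.74,6.7,0,0,0,0],[1,0.74,7.97,0,0,0,0]]'
python3 -m jog '[[1,0,0,0,0,0,0],[1,0,0,-0.4,0,0,0],[1,0,0,-0.8,0,0,0],[1,0,0,-0.8,0,0,0]]'
python3 go.py 465.5 -104.3 25 -45
python3 - <<'E'
from h import *
for c in('scene','side'):
    im,d,w=snap(c)
    for l,z in(('cup_plain',(.088,.11)),('carrier_white',(.011,.02))):
        for r in bot.regions_of(c,l)[:3]:
            s=w[r['pixels']&(d>0)];s=s[(s[:,2]>z[0])&(s[:,2]<z[1])]
            if len(s)>5: print(c,l,r['conf'],len(s),cv2.minAreaRect((s[:,:2]*1000).astype(np.float32)))
save('s7.png',im[140:260,200:400],3)
E
```

```text
time: 15.6
ee_pos: [0.4645, -0.1018, 0.0679]
tcp_rot: [-90.0, 0.1, -45.0]
wrist_force: [0.1, -1.9, -2.2]
opening: 0.0633
time: 16.0
ee_pos: [0.4639, -0.1047, 0.0467]
tcp_rot: [-90.1, 0.2, -45.1]
wrist_force: [-0.5, 0.3, -2.8]
opening: 0.0636
t 16.0 pos [ 463.9 -104.7   46.7] rot [-90.1   0.2 -45.1] open 63.6 F [-0.5  0.3 -2.8] | shift [ 0.07  0.02 -0.87] turn [-0.01 -0.04  0.02]
scene cup_plain 0.7 59 ((465.626708984375, -109.12374114990234), (62.56071853637695, 52.396759033203125), 30.530834197998047)
scene carrier_white 0.82 487 ((465.7601013183594, -103.29922485351562), (105.8689956665039, 109.51411437988281), 8.663476943969727)
side cup_plain 0.65 91 ((475.00921630859375, -99.6572036743164), (38.669044494628906, 67.23897552490234), 13.757918357849121)
side carrier_white 0.76 391 ((465.0007629394531, -105.67167663574219), (103.46549987792969, 109.32669067382812), 8.998248100280762)
```

View pics/s7.png

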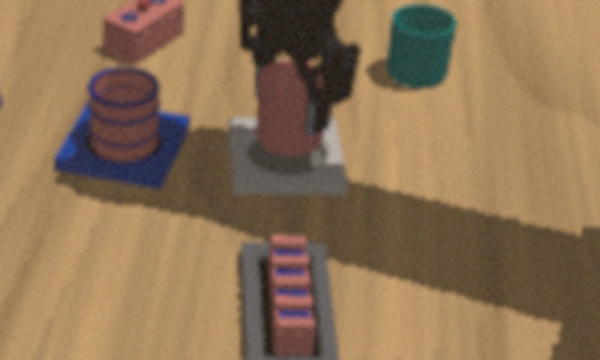

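The cup is centred over the white carrier. I'll lower it.

```bash

python3 -m jog '[[1,0.05,0,0,0,0,0],[1,0.05,0,-0.4,0,0,0],[1,0.05,0,-0.75,0,0,0],[1,0.05,0,-0.92,0,0,0],[1,0.05,0,-0.97,0,0,0]]'
python3 -m jog '[[1,0,0,0,0,0,0],[0.25,0,0,0,0,0,0],[0.2,0,0,0,0,0,0],[0.1,0,0,0,0,0,0],[0,0,0,0,0,0,0]]'
python3 -m jog '[[0,0,0,0,0,0,0],[0,0,0,0.5,0,0,0],[0,0,0,1.5,0,0,0],[0,0,0,3,0,0,0],[0,0,0,4,0,0,0]]'
python3 go.py 633 -296.3 120 -29.8
```

```text
time: 16.8
ee_pos: [0.4663, -0.1041, 0.0258]
tcp_rot: [-90.0, 0.0, -45.0]
wrist_force: [-9.3, 0.6, 22.5]
opening: 0.0636
time: 17.3
ee_pos: [0.4663, -0.104, 0.0247]
tcp_rot: [-90.0, 0.0, -45.0]
wrist_force: [-0.3, 0.5, 0.2]
opening: 0.0855
time: 17.8
ee_pos: [0.4669, -0.1042, 0.1283]
tcp_rot: [-89.9, -0.1, -45.0]
wrist_force: [0.6, 0.3, -0.1]
opening: 0.0853
t 17.8 pos [ 466.9 -104.2  128.3] rot [-89.9  -0.1 -45. ] open 85.3 F [ 0.6  0.3 -0.1] | shift [ 6.64 -7.68 -0.33] turn [0.   0.03 3.04]
```

```bash

python3 -m jog '[[0,1.2,-1.4,0,0,0,0.8],[0,2.4,-2.8,0,0,0,1.6],[0,3.6,-4.2,0,0,0,2.3],[0,4.8,-5.6,0,0,0,3],[0,6,-7,0,0,0,3]]'
python3 -m jog '[[0,0.64,-0.7,-0.3,0,0,0],[0,0.64,-0.7,-0.3,0,0,0],[0,0.64,-0.7,-0.3,0,0,0],[0,0.64,-0.7,-0.3,0,0,0]]'
python3 - <<'E'
from h import *
im,d,w=snap('wrist');save('w8.png',im)
r=bot.regions_of('wrist','lidded_box')
if r:
    s=w[r[0]['pixels']&(d>0)];s=s[(s[:,2]>.036)&(s[:,2]<.048)];print(cv2.minAreaRect((s[:,:2]*1000).astype(np.float32)))
for c in('scene','side'):
    im,d,w=snap(c)
    for l,z in(('cup_plain',(.064,.08)),('carrier_white',(.011,.02))):
        for r in bot.regions_of(c,l)[:2]:
            s=w[r['pixels']&(d>0)];s=s[(s[:,2]>z[0])&(s[:,2]<z[1])]
            if len(s)>5: print(c,l,r['conf'],len(s),cv2.minAreaRect((s[:,:2]*1000).astype(np.float32)),np.percentile(s[:,2],95))
E
python3 go.py 633 -296.3 9 -29.8
```

```text
time: 18.3
ee_pos: [0.6176, -0.2807, 0.1259]
tcp_rot: [-90.0, -0.1, -29.9]
wrist_force: [1.4, 0.1, 1.4]
opening: 0.0856
time: 18.7
ee_pos: [0.6322, -0.296, 0.1185]
tcp_rot: [-90.0, -0.0, -30.0]
wrist_force: [-0.5, 0.2, 0.1]
opening: 0.0855
((633.933837890625, -298.1172790527344), (83.68717956542969, 46.054107666015625), 59.91302490234375)
scene cup_plain 0.66 123 ((342.7698059082031, -283.0411376953125), (64.3946304321289, 68.18380737304688), 77.52972412109375) 0.07006522427344308
scene carrier_white 0.75 117 ((499.58428955078125, -75.994873046875), (30.1999568939209, 64.93807983398438), 12.671671867370605) 0.01918803380660027
side cup_plain 0.82 74 ((341.3506164550781, -281.75018310546875), (68.29132843017578, 60.87348556518555), 88.87897491455078) 0.06980452669587708
side cup_plain 0.74 144 ((464.9560546875, -102.7628173828125), (62.30419158935547, 66.10566711425781), 11.203688621520996) 0.0738958859348426
side carrier_white 0.89 399 ((464.31298828125, -103.71678161621094), (104.04144287109375, 108.63151550292969), 9.390669822692871) 0.01769803746601799
t 19.1 pos [ 632.4 -296.4  117.9] rot [-90.  -0. -30.] open 85.3 F [-0.  -0.6 -0.5] | shift [ 0.02  0.   -4.36] turn [0.   0.   0.04]
```

View pics/w8.png

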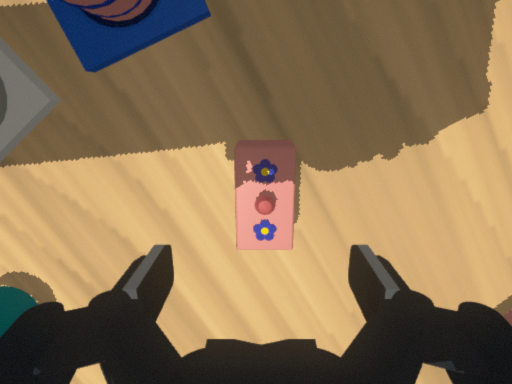

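The plain cup is seated: centre within 1 mm, rim at 74 mm. The box is centred at (row 200, col 265) and square to the jaws, so I'll grip it.

```bash

python3 -m jog '[[0,0.02,0,-1.6,0,0,0],[0,0.02,-0.02,-3.2,0,0,0],[0,0.02,-0.02,-4.1,0,0,0],[0,0.02,-0.02,-4.34,0,0,0],[0,0.02,-0.02,-4.34,0,0,0]]' 50
python3 go.py 633 -296.3 9 -29.8
python3 -m jog '[[1,0,0,0,0,0,0],[1,0,0,0,0,0,0],[1,0,0,0,0,0,0],[1,0,0,0,0,0,0],[1,0,0,0,0,0,0]]'
python3 -m jog '[[1,0,0,0,0,0,0],[1,0,0,0.3,0,0,0],[1,0,0,1,0,0,0],[1,0,0,2,0,0,0],[1,0,0,2,0,0,0]]'
python3 go.py 608.3 320 125 7.3
```

```text
time: 19.6
ee_pos: [0.6326, -0.2969, 0.0086]
tcp_rot: [-90.0, 0.1, -30.0]
wrist_force: [0.8, 0.5, 0.4]
opening: 0.0854
t 19.6 pos [ 632.6 -296.9    8.6] rot [-90.    0.1 -30. ] open 85.4 F [0.8 0.5 0.4] | shift [0.02 0.03 0.02] turn [-0.01 -0.01  0.04]
time: 20.1
ee_pos: [0.6339, -0.2976, 0.011]
tcp_rot: [-90.0, -0.2, -30.0]
wrist_force: [-0.3, 0.3, 5.2]
opening: 0.0455
time: 20.6
ee_pos: [0.6345, -0.2979, 0.0632]
tcp_rot: [-90.0, -0.3, -30.0]
wrist_force: [0.3, 1.0, -2.2]
opening: 0.0454
t 20.6 pos [ 634.5 -297.9   63.2] rot [-90.   -0.3 -30. ] open 45.4 F [ 0.3  1.  -2.2] | shift [-1.05 24.71  2.47] turn [0.01 0.06 7.46]
```

```bash

python3 -m jog '[[1,0,0,1.2,0,0,0],[1,0,0.6,2.4,0,0,0],[1,0,2,2.4,0,0,0.8],[1,-0.1,3.7,2.4,0,0,1.6],[1,-0.2,5.4,2.4,0,0,2.4]]'
python3 -m jog '[[1,0,1.7,0,0,0,0.8],[1,-0.1,3.4,0,0,0,1.6],[1,-0.2,5.1,0,0,0,2.4],[1,-0.2,6.8,0,0,0,3.2],[1,-0.3,8.5,0,0,0,4]]'
python3 -m jog '[[1,-0.1,1.7,0,0,0,0.5],[1,-0.2,3.4,0,0,0,1],[1,-0.3,5.1,0,0,0,1],[1,-0.3,6.8,0,0,0,1],[1,-0.3,8.5,0,0,0,1]]'
python3 -m jog '[[1,-0.1,1,0,0,0,0.06],[1,-0.2,1.8,0,0,0,0.06],[1,-0.2,2.2,0,0,0,0.06],[1,-0.2,2.27,0,0,0,0.06],[1,-0.2,2.27,0,0,0,0.06]]'
python3 go.py 608.3 320 60 7.3
```

```text
time: 21.1
ee_pos: [0.6275, -0.161, 0.118]
tcp_rot: [-90.0, 0.0, -17.9]
wrist_force: [1.4, 1.0, -2.5]
opening: 0.0455
time: 21.6
ee_pos: [0.62, 0.052, 0.1181]
tcp_rot: [-90.0, 0.0, 2.1]
wrist_force: [0.1, -0.4, -2.6]
opening: 0.0456
time: 22.1
ee_pos: [0.6124, 0.2645, 0.1181]
tcp_rot: [-90.0, 0.1, 7.0]
wrist_force: [0.4, -0.2, -2.1]
opening: 0.045
time: 22.6
ee_pos: [0.6082, 0.3189, 0.1189]
tcp_rot: [-90.0, 0.0, 7.2]
wrist_force: [0.6, -0.5, -2.6]
opening: 0.0452
t 22.6 pos [608.2 318.9 118.9] rot [-90.    0.    7.2] open 45.2 F [ 0.6 -0.5 -2.6] | shift [ 0.    0.05 -2.35] turn [ 0.   -0.    0.01]
```

Box z: the gripping height was about 9.5 mm and placing needs +5, so the total descent is about 104 mm. I'll go partway and check.

```bash

python3 -m jog '[[1,0,0,-1.3,0,0,0],[1,0,0.04,-2.6,0,0,0],[1,0,0.04,-3.2,0,0,0],[1,0,0.04,-3.2,0,0,0],[1,0,0.04,-3.2,0,0,0]]'
python3 go.py 608.3 320 15 7.3
python3 - <<'E'
from h import *
for c in('scene','side'):
    im,d,w=snap(c)
    for l,z in(('lidded_box',(.06,.075)),('carrier_box',(.011,.02))):
        for r in bot.regions_of(c,l)[:1]:
            s=w[r['pixels']&(d>0)];s=s[(s[:,2]>z[0])&(s[:,2]<z[1])]
            if len(s)>5: print(c,l,r['conf'],len(s),cv2.minAreaRect((s[:,:2]*1000).astype(np.float32)))
save('s9.png',im[220:370,130:330],3)
E
```

```text
time: 23.1
ee_pos: [0.6085, 0.3202, 0.0403]
tcp_rot: [-90.0, -0.1, 7.2]
wrist_force: [-0.4, 0.7, -1.7]
opening: 0.0452
t 23.1 pos [608.5 320.2  40.3] rot [-90.   -0.1   7.2] open 45.2 F [-0.4  0.7 -1.7] | shift [-0.01 -0.01 -1.01] turn [-0.    0.01  0.01]
scene lidded_box 0.7 206 ((604.197265625, 320.04058837890625), (54.7827262878418, 90.6041259765625), 23.82243537902832)
scene carrier_box 0.56 275 ((608.6755981445312, 319.7142333984375), (86.42887115478516, 127.6298828125), 6.279827117919922)
side lidded_box 0.88 581 ((606.5791625976562, 327.92803955078125), (45.77757263183594, 74.79212951660156), 6.743274688720703)
side carrier_box 0.63 645 ((606.9308471679688, 324.50238037109375), (86.16912078857422, 120.11759185791016), 7.121702194213867)
```

View pics/s9.png

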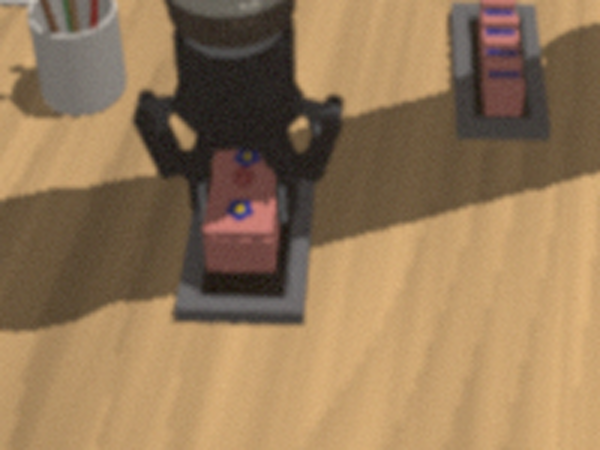

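The box is over its recess and aligned. From the side view its near end sits 1 to 3 mm forward, so I'll shift y by -1.5 mm and lower.

```bash

python3 -m jog '[[1,0,-0.06,-0.3,0,0,0],[1,0,-0.06,-0.6,0,0,0],[1,0,-0.06,-0.85,0,0,0],[1,0,-0.06,-0.96,0,0,0],[1,0,-0.06,-1.0,0,0,0]]'
python3 -m jog '[[1,0,0,0,0,0,0],[1,0,0,0,0,0,0]]'
python3 go.py 608.3 320 15 7.3
```

```text
time: 23.9
ee_pos: [0.6077, 0.319, 0.0158]
tcp_rot: [-90.0, -0.0, 7.3]
wrist_force: [-8.8, -5.5, 20.0]
opening: 0.0454
time: 24.1
ee_pos: [0.6077, 0.319, 0.0158]
tcp_rot: [-90.0, -0.0, 7.3]
wrist_force: [-7.0, -4.3, 13.7]
opening: 0.0455
t 24.1 pos [607.7 319.   15.8] rot [-90.   -0.    7.3] open 45.5 F [-7.  -4.3 13.7] | shift [ 0.02  0.04 -0.03] turn [-0.  0.  0.]
```

It's in contact at the expected seating height, so I'll release and retreat.

```bash

python3 -m jog '[[0.45,0,0,0,0,0,0],[0.4,0,0,0,0,0,0],[0.3,0,0,0,0,0,0],[0.1,0,0,0,0,0,0],[0,0,0,0,0,0,0]]'
python3 -m jog '[[0,0,0,0,0,0,0],[0,0,0,0.5,0,0,0],[0,0,0,1.5,0,0,0],[0,0,0,3,0,0,0],[0,0,0,5,0,0,0]]'
python3 -m jog '[[0,-1,1,1,0,0,0],[0,-2,2,2,0,0,0],[0,-3.4,3,2,0,0,0],[0,-5,4,2,0,0,0],[0,-6,5,2,0,0,0]]'
python3 -m jog '[[0,-1.5,0.5,0,0,0,0],[0,-3,1,0,0,0,0],[0,-4,1,0,0,0,0],[0,-4,1,0,0,0,0],[0,-4,1,0,0,0,0]]'
python3 - <<'E'
from h import *
Z=[('cup_banded',(.064,.08)),('cup_plain',(.064,.08)),('lidded_box',(.038,.055)),('brush_rest',(.026,.05)),('carrier_blue',0),('carrier_white',0),('carrier_box',0),('carrier_rest',0),('vase',(.0,.2)),('brush_jar',(0,.2))]
for c in('scene','side'):
    im,d,w=snap(c);save(c+'10.png',im,1.5)
    for l,z in Z:
        z=z or(.0105,.02)
        for r in bot.regions_of(c,l)[:2]:
            if r['conf']<.5: continue
            s=w[r['pixels']&(d>0)];s=s[(s[:,2]>z[0])&(s[:,2]<z[1])]
            if len(s)>5:
                q=cv2.minAreaRect((s[:,:2]*1000).astype(np.float32));print(c,l,round(r['conf'],2),len(s),np.round([*q[0],*q[1],q[2]],1),np.round(np.percentile(s[:,2],[50,95])*1000,1))
E
```

```text
time: 24.6
ee_pos: [0.6079, 0.3191, 0.0138]
tcp_rot: [-90.0, 0.0, 7.3]
wrist_force: [-0.9, 0.8, 0.4]
opening: 0.0848
time: 25.1
ee_pos: [0.607, 0.3186, 0.1392]
tcp_rot: [-90.1, 0.2, 7.3]
wrist_force: [1.1, 1.4, 0.9]
opening: 0.0852
time: 25.6
ee_pos: [0.4558, 0.445, 0.1909]
tcp_rot: [-89.9, -0.1, 7.3]
wrist_force: [0.0, 0.2, -0.2]
opening: 0.085
time: 26.1
ee_pos: [0.358, 0.4694, 0.1902]
tcp_rot: [-89.9, -0.1, 7.3]
wrist_force: [-1.0, -0.4, 0.9]
opening: 0.0855
scene cup_banded 0.94 191 [ 622.4 -101.9   65.7   66.3   79.2] [72.3 76.3]
scene cup_plain 0.65 165 [ 465.1 -102.8   63.2   66.8   34.5] [70.8 75.2]
scene lidded_box 0.78 289 [606.9 320.5  47.1  89.7   7. ] [49.4 53.6]
scene brush_rest 0.94 290 [446.7 106.6  33.2 113.6   7.6] [36.2 43. ]
scene carrier_blue 0.78 553 [621.3 -99.3 107.4 106.5  83.7] [15.4 18.6]
scene carrier_white 0.87 511 [ 467.  -104.1  107.7  109.1    7.6] [15.5 18.8]
scene carrier_box 0.73 284 [608.5 322.6  87.6 132.7   5.9] [15.8 19.1]
scene carrier_rest 0.95 341 [447.8 107.6  74.7 152.2   7.6] [15.9 19.1]
scene vase 0.97 1009 [757.6 -70.7  74.5 162.1  31.8] [ 75.6 128.2]
side cup_banded 0.63 162 [ 619.5 -101.3   62.7   65.9   13.7] [70.3 74.9]
side cup_plain 0.74 154 [ 463.4 -103.2   65.8   65.1   54.9] [69.7 74.1]
side lidded_box 0.93 703 [606.5 320.4  46.3  84.8   7.3] [47.9 50.1]
side brush_rest 0.64 428 [445.7 106.8  30.  113.3   7.2] [36.7 41.6]
side carrier_blue 0.87 385 [620.  -98.  107.3 105.1  83.2] [15.1 17.9]
side carrier_white 0.89 400 [ 464.3 -104.2  104.7  107.1    8.8] [15.3 17.7]
side carrier_box 0.69 754 [607.  321.7  86.4 124.8   6.4] [14.6 17. ]
side carrier_rest 0.64 543 [447.  108.1  72.1 151.7   7. ] [14.9 17.2]
side vase 0.74 854 [ 814.9 -205.4   73.6  288.6   19.3] [ 67.  126.9]
side brush_jar 0.57 1238 [801.2 134.8  65.4 173.8  29.4] [ 64.2 147.3]
```

View pics/side10.png

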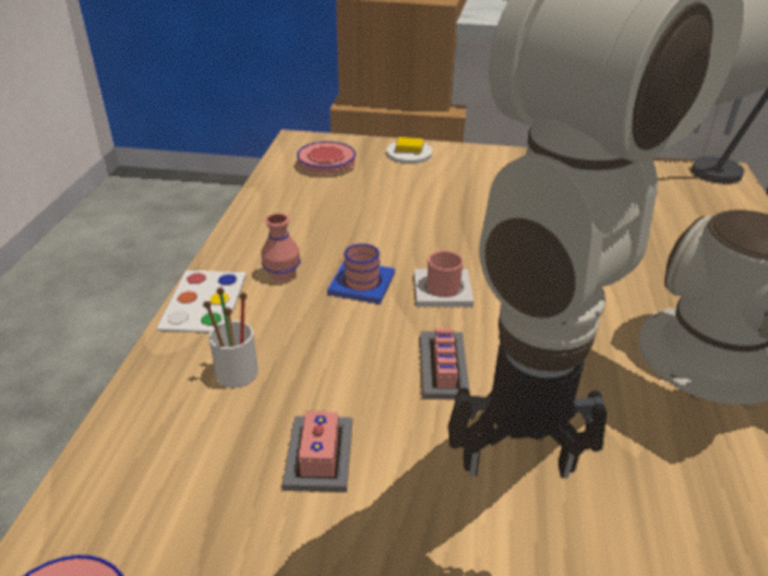

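The final side view (1.5x) shows every piece upright in its own carrier: banded cup (362, 267), plain cup (445, 274), rest (445, 358) and box (319, 443). The vase and jar are standing, and the gripper is clear. I'm handing in.

```bash
python3 -c "
from workcell import bot
print(bot.job_done())"
```

```text
the job is handed in; nothing more can be done
None
```

I placed the brush rest, banded cup, plain cup and lidded box in their own carriers, one at a time. I handed the job in at about 27 s of the 109 s allowed; the system gave no verdict.

- **Position:** in the last scene and side pictures each piece's centre is within about 4 mm of its carrier's centre. The banded cup is the furthest off, about 3 mm in y.
- **Angle:** the box and the rest are within about 1° of their recesses.
- **Height:** top heights match standing on the recess floor, allowing for depth readings that run 1–5 mm high on known surfaces.
- **Bystanders:** the vase and brush jar stand upright in the final side view, and the arm never went near them. I did not measure them precisely: stray pixels spoiled the final position fits for both, and the scene camera's detector reported no jar.
- **Forces:** setting down pressed with up to about 28 N at the wrist, well below the 120 N limit.
- **Look-alike:** I left the turquoise cup alone. The detector kept reporting it as `cup_plain`, so I told them apart by colour in the pictures.

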